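Take out the humidity cassette of a display case

ROBOT

A 6-joint arm with a two-finger parallel gripper is mounted at the origin on the work surface. World frame = base frame: x ahead of the robot, y to its left, z up, the work surface at z = 0. Lengths are in m, angles in rad, forces in N, time in s.
With the tool pointing down it reaches from about 0.375 to 0.975 m from the base axis. Payload 3.8 kg.
Tool frame: the origin (TCP) lies midway between the tips of the shut fingers; the grasp point (between the pads) lies 19 mm behind it; z points along the fingers, y is the line along which they close (so a half turn about z gives the same grasp; the last joint's range is limited). The gripper opens to 85 mm and grips with 20 to 120 N. Pads are 22 mm wide; open, the fingers measure 114 mm over their backs; the gripper's body (76 mm by 85 mm) begins 54 mm behind the grasp point. The pads swing forward as they close: fully open they stand 13 mm farther back than shut.
Start: joints at [1.254, 0.264, 1.604, -0, 1.274, -0.037], TCP at [0.186, 0.649, 0.208] pointing down, gripper open.
Joint ranges: [-2.63, 2.63], [-0.94, 2.18], [0.31, 2.57], [-1.31, 4.45], [0, 2.66], [-2.55, 2.55]. Speed limits (rad/s): [2.57, 2.57, 3.14, 3.14, 3.14, 3.14].

INTERFACE

Orientations are given as a rotation vector (axis times angle).
In Python, from workcell import status, read_camera, workorder, masks_of gives the robot as it stands.
- The arm moves only by the tool drive_tool, never from a script. Its argument "rows" is a list of rows, each a list of 7 numbers: the turn, a rotation vector about the tool's x, y, z in degrees, then the shift along the tool's x, y, z in m, then the opening, from 0 (shut) to 1 (fully open). In form: [[ax, ay, az, tx, ty, tz, claw], ...]. A call has 1 to 8 rows; each row shifts and turns the commanded pose from where the row before left it, along the tool's axes as they then stand; what a row does not reach is not made up. A row lasts 1/12 s, in which the tool goes at most 41.7 mm and 7.16 degrees, less where a joint would pass 70% of its speed; a pose out of reach is approached as far as the arm can. A call is refused whole if a number of a shift passes 0.0417 or a number of a turn 7.16, either way. A call with a gripper value outside its range is refused whole. The fingers move at their own pace and stop on an object; "force" is the grip in N (left out, the last holds). Time passes only in rows, so rows that do not move let the fingers close. It gives the time, the measured TCP pose, the force, the opening and the grip force at its end, in the units of the state.
- status.read_state(): the state, without advancing time (a new reading comes with each control period).
- read_camera(name): name is "scene" or "top"; returns a dict with "color" (480x640x3 uint8, red, green, blue), "intrinsics" (3x3 intrinsics, pixels), "D" ([k1, k2, p1, p2, k3] as OpenCV has them; the pictures are not rectified), "world_from_camera" (4x4, takes a point from camera to world coordinates). Camera axes: x right, y up, looking along -z (the intrinsics and any distortion apply to the point x, -y, -z); pixel columns grow to the right and rows downward; lengths in m; the calibration is good to about 2 mm. A picture is of the moment at which its call begins. There is no depth.
- workorder.finish_job(): hands the job in; it is judged then, once.
Trained networks look in a picture, given as the dict that the camera call returned (one of the last four; its "shot" number tells which), for a name from the list of things; names that differ only in an ending like _2 or _b are one class to them, and where a whole thing is asked for, a point or a joint stands for the part that bears it (a point fixed in the world has none). Each returns a list of dicts, best first, with "score" (0 to 1); they miss things now and then, are a little off and sometimes report something else, mostly with a low value. They report only what shows in the picture. A call takes as long as a camera call. They do not tell look-alikes from the thing itself.
- masks_of(picture, name): "mask" (480x640 bool, what is visible of it) and "bbox" ([left, top, right, bottom] in pixels, round what is visible of it).
The state is a dict: "time": time; "q": joint angles; "joint_vel": joint speeds; "joint_torque": joint torques, N m; "tool_pos": TCP position; "tcp_rot": TCP orientation; "wrist_force": force on the tool from outside, world axes, zero at the start; "torque": the same for the moment, N m; "width": opening from 0.0 (shut) to 1.0 (fully open); "grip_force": force on a finger pad.
Only numpy, scipy, OpenCV 4.12 (cv2) and the standard library are available. Lean on these libraries where they do the work, as an engineer would, in place of code of your own. Each camera call takes 0.05 s, during which the arm holds its last target. There are 200 camera calls.

TASK

A small old book has been left lying on the catches of the humidity cassette in the display-case base: pick it up and lay it flat on the grey pad, set down rather than dropped, and let go of it. Then pinch the cassette's two side catches together, draw the cassette straight up out of its bay, and finish while still holding it by the pinched catches, upright and still, its underside about 10 cm above the top of the wooden base. Leave the jar, the bottle, the tin and the big book where they stand.

Things in the scene. Friction and masses are not known exactly. Their poses are not given: they have to be found in the camera images.
- book: Small brown leather-bound closed book, rigid, 95 x 60 x 25 mm (x, y, z), 100 to 210 g. Origin: centre of its underside. It starts lying flat on top of the two catch tabs of the cassette, its underside 26 mm above the wooden base's top, turned up to 0.4 rad to the cassette. Gripped across its 60 mm (y) width.
- pad: Grey felt-covered pad, fixed to the table, 180 x 160 x 6 mm (x, y, z); the book is to lie on it. Origin: centre of its underside, on the table.
- plinth: Brown wooden display-case base, fixed, 45 mm high, 200 mm wide (y), from x = -200 to +85 mm. Origin: on the table under the bay's centre. From x = -190 to -75 a clear cover stands on it, its top 90 mm above the table; around the bay the top is bare. Bay: 94 (x) by 64 mm (y), its floor 5 mm above the table; steel keeper strips 5 mm thick along its +y and -y rims, under which the catches hook.
- cassette: Grey plastic cassette, 90 x 60 x 40 mm (x, y, z), 0.2 to 0.33 kg, with a white spring catch in the middle of its +y and of its -y side. Origin: centre of its underside; it starts on the bay's floor, axes as the base's, top flush with the base's top, 2 mm play all round. Locked until both catches are in by 5 mm or more, then it lifts straight up, carried by the pinched tabs.
- catch_left (a joint): Travel of the +y catch towards the cassette's middle: 0 at rest (locked), 0.008 m fully in (stop). Its spring resists with 3 N at rest, 7 N fully in; a pinch of 15 to 30 N presses both catches to their stops and carries the cassette.
- catch_right (a joint): The same for the -y catch, also towards the cassette's middle: 0 at rest (locked), 0.008 m fully in (stop).
- tab_left (a point): Centre of the outer face of the +y catch's upright finger tab, 30 mm wide (x), 6 mm thick, rising 26 mm above the cassette's top. This point is 28.5 mm from the cassette's middle at rest (tabs 57 mm apart outside; 41 mm when both are in), 54 mm above its underside; the tab goes on 12 mm above it and 14 mm below it to the base's top.
- tab_right (a point): The same on the -y finger tab.
- jar: Bystander: upright screw jar with a paper label and a white cap, 60 mm across, 100 mm tall. Origin: centre of its underside.
- flask: Bystander: upright small white plastic bottle, 44 mm across, 120 mm tall. Origin: centre of its underside.
- tin: Bystander: low round brass tin, 60 mm across, 35 mm tall. Origin: centre of its underside.
- tome: Bystander: large dark closed book lying flat, 120 x 170 x 42 mm (x, y, z). Origin: centre of its underside.
Things that resemble listed ones, but are neither listed nor needed, are in the scene too. What is shaped like the book but yellow is not meant.

How it is judged:
By the outcome, as a careful person would: the job done as asked, in the order asked, and still so for the second after the job is handed in, while the arm keeps its last pose, push and grip.
It also fails if it takes over 54 s, if anything falls off the work surface, if the arm or the gripper's body presses on something with over 40 N, if the wrist force passes 120 N, or if a joint passes its speed limit or range.

## Working session

There is one attempt and no reset: what is moved stays moved. The work goes in short steps, Python scripts to look and compute and a tool call to move; the robot and the scene stay as the last step left them, time stands still between calls to the robot, and variables do not carry over. Pictures are saved under pics/ and viewed, at most 13 in all, crops included, and the job is handed in when it is done.

Besides the shell and the picture viewer there is one more tool, called after ">>>" by a JSON object that holds its "fn" and its "kwargs", one argument or row to a line. drive_tool: Moves the arm, as the interface text tells. Its arguments: {"type":"object","properties":{"rows":{"type":"array"},"force":{"type":"number"}},"required":["rows"]}

```bash
ls; mkdir -p pics; python3 - <<'E'
from workcell import status, read_camera, workorder, masks_of
import cv2,numpy as np
s=status.read_state(); print({k:np.round(v,3).tolist() for k,v in s.items()})
ims=[]
for n in("scene","top"):
    p=read_camera(n); ims.append(p["color"][:,:,::-1]); cv2.imwrite(f"pics/{n}0.png",ims[-1])
    print(n,p["intrinsics"].tolist(),np.round(p["D"],4),np.round(p["world_from_camera"],3).tolist(),p["shot"])
    for o in("book","pad","plinth","cassette","catch_left"):
        print(o,[(round(d["score"],2),np.round(d["bbox"]).tolist()) for d in masks_of(p,o)])
E
```

```text
pics
{'time': 0.0, 'q': [1.254, 0.265, 1.605, 0.0, 1.274, -0.037], 'joint_vel': [0.001, -0.0, -0.001, -0.001, -0.001, 0.001], 'joint_torque': [-0.0, -51.512, -36.731, -0.0, 0.013, -0.0], 'tool_pos': [0.186, 0.648, 0.206], 'tcp_rot': [-0.438, -3.11, 0.003], 'wrist_force': [0.146, -0.74, 0.549], 'torque': [-0.033, 0.019, 0.002], 'grip_force': 0.0, 'width': 1.004}
scene [[502.0826924418754, 0.0, 319.6232499116231], [0.0, 502.0826924418754, 239.39777693852295], [0.0, 0.0, 1.0]] [0.0335 0.     0.     0.     0.    ] [[-0.771, -0.522, 0.365, 0.923], [0.637, -0.641, 0.428, 0.399], [0.011, 0.563, 0.827, 1.021], [0.0, 0.0, 0.0, 1.0]] 1
book [(0.97, [273.0, 198.0, 321.0, 239.0]), (0.87, [227.0, 152.0, 261.0, 184.0]), (0.82, [155.0, 262.0, 200.0, 295.0]), (0.72, [324.0, 116.0, 353.0, 148.0])]
pad [(0.58, [337.0, 283.0, 436.0, 388.0]), (0.33, [212.0, 264.0, 238.0, 307.0])]
plinth [(0.87, [246.0, 156.0, 384.0, 282.0])]
cassette [(0.61, [278.0, 220.0, 320.0, 246.0]), (0.56, [276.0, 198.0, 317.0, 237.0])]
catch_left [(0.72, [148.0, 172.0, 223.0, 247.0]), (0.56, [302.0, 225.0, 312.0, 234.0])]
top [[506.67376559799504, 0.0, 311.81446766566], [0.0, 506.67376559799504, 230.28589637486755], [0.0, 0.0, 1.0]] [0.0132 0.     0.     0.     0.    ] [[-0.01, 0.995, -0.099, 0.393], [-1.0, -0.008, 0.018, -0.092], [0.017, 0.099, 0.995, 1.356], [0.0, 0.0, 0.0, 1.0]] 2
book [(0.95, [411.0, 226.0, 452.0, 263.0]), (0.89, [396.0, 336.0, 438.0, 374.0]), (0.66, [321.0, 214.0, 345.0, 250.0]), (0.65, [334.0, 110.0, 372.0, 152.0])]
pad [(0.98, [177.0, 199.0, 247.0, 275.0])]
plinth [(0.84, [284.0, 197.0, 394.0, 320.0]), (0.67, [252.0, 134.0, 278.0, 165.0])]
cassette [(0.47, [313.0, 227.0, 334.0, 259.0])]
catch_left []
```

```bash
python3 - <<'E'
import cv2
t=cv2.imread("pics/top0.png"); cv2.imwrite("pics/topz.png",cv2.resize(t[90:390,150:550],(800,600),interpolation=3))
t=cv2.imread("pics/scene0.png"); cv2.imwrite("pics/scz.png",cv2.resize(t[100:400,120:520],(800,600),interpolation=3))
E
```

```text
(no output)
```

View pics/topz.png

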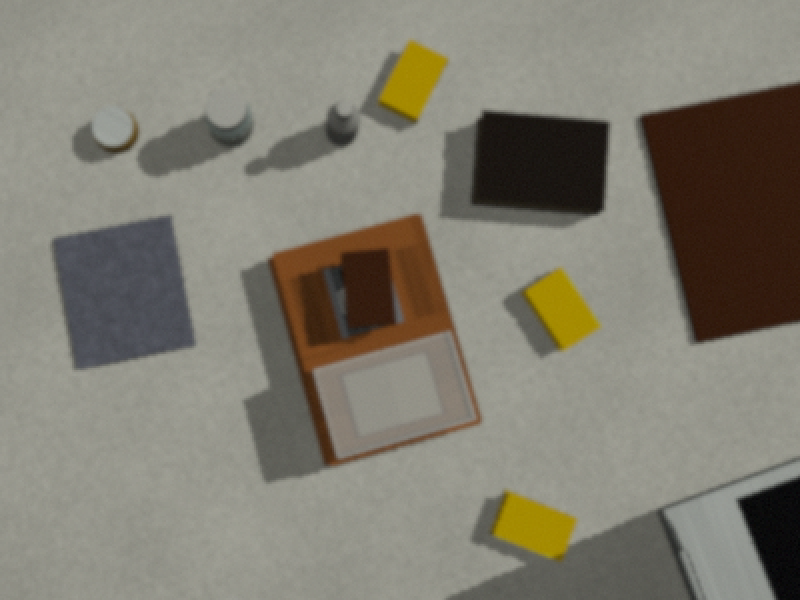

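View pics/scz.png

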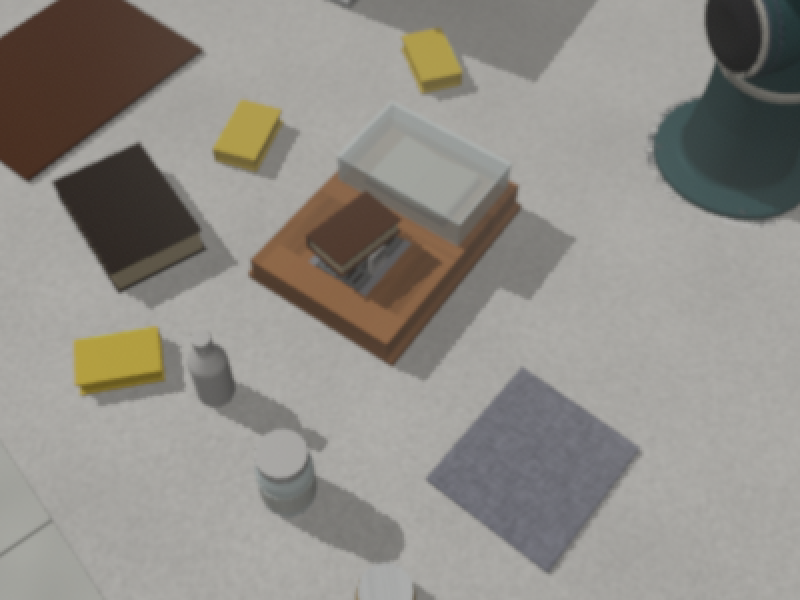

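Candidates, full top view: the brown book on the cassette at (334,234), and yellow books at (356,130), (431,244) and (417,352). Only the brown one lies on the catches; the yellow ones are excluded by the task. The grey felt pad is at (211,237). Next I'll fit the poses.

```bash
cat > h.py <<'E'
import cv2,numpy as np
from scipy.optimize import minimize
from workcell import status, read_camera, masks_of
def proj(p,X):
    T=np.linalg.inv(p["world_from_camera"]); c=(np.c_[X,np.ones(len(X))]@T.T)[:,:3]*[1,-1,-1]
    return cv2.projectPoints(c,np.zeros(3),np.zeros(3),p["intrinsics"],np.array(p["D"]))[0][:,0]
def box(x0,x1,y0,y1,z0,z1): return np.array([[x,y,z] for x in(x0,x1) for y in(y0,y1) for z in(z0,z1)],float)
def place(B,v):
    c,s=np.cos(v[2]),np.sin(v[2]); return B@np.array([[c,s,0],[-s,c,0],[0,0,1]])+[v[0],v[1],0]
def sil(p,Bs,v):
    m=np.zeros((1920,2560),np.uint8)
    for B in Bs: cv2.fillConvexPoly(m,np.round((cv2.convexHull(proj(p,place(B,v)).astype(np.float32))[:,0]*4+1.5)*4).astype(np.int32),255,shift=2)
    return cv2.resize(m,(640,480),interpolation=cv2.INTER_AREA)/255.
def fit(pm,Bs,v0):
    def cost(v): 
        t=0
        for p,m in pm: s=sil(p,Bs,v); t+=1-np.minimum(s,m).sum()/np.maximum(s,m).sum()
        return t
    best=None
    v=np.array(v0,float)
    for d in(.02,.006,.003):
        r=minimize(cost,v,method="Nelder-Mead",options=dict(initial_simplex=[v,v+[d,0,0],v+[0,d,0],v+[0,0,5*d]],xatol=1e-4,fatol=1e-5)); v=r.x
    return v,r.fun
def ray(p,uv,z):
    q=cv2.undistortPoints(np.array([[uv]],float),p["intrinsics"],np.array(p["D"]))[0,0]
    T=np.array(p["world_from_camera"]); d=T[:3,:3]@[q[0],-q[1],-1]; return T[:3,3]+d*(z-T[2,3])/d[2]
E
python3 - <<'E'
from h import *
P={n:read_camera(n) for n in("scene","top")}
t,s=P["top"],P["scene"]
def col(p,roi,f):
    h=cv2.cvtColor(p["color"],cv2.COLOR_RGB2HSV).astype(int); m=f(h)
    o=np.zeros(m.shape,bool); a,b,c,d=roi; o[b:d,a:c]=m[b:d,a:c]; return o
def near(p,name,uv):
    L=masks_of(p,name); return min(L,key=lambda d:np.hypot((d["bbox"][0]+d["bbox"][2])/2-uv[0],(d["bbox"][1]+d["bbox"][3])/2-uv[1]))["mask"].astype(float)
BK=[box(-.0475,.0475,-.03,.03,.071,.096)]; PD=[box(-.09,.09,-.08,.08,0,.006)]
PL=[box(-.2,.085,-.1,.1,0,.045),box(-.19,-.075,-.095,.095,.045,.09)]
b0=list(ray(t,(334,234),.09)[:2])+[0.]; p0=list(ray(t,(211,237),.006)[:2])+[.1]; 
c=ray(t,(339,260),.045); l0=[c[0]+.055,c[1],.25]
for nm,B,v0,ut,us in(("book",BK,b0,(334,234),(297,218)),("pad",PD,p0,(211,237),(387,335)),("plinth",PL,l0,(339,260),(315,219))):
    mt,ms=near(t,nm,ut),near(s,nm,us)
    if nm=="plinth":
        for m in(mt,ms): 
            cn=cv2.morphologyEx(m.astype(np.uint8),cv2.MORPH_CLOSE,np.ones((25,25))); m[:]=cn
    print(nm,mt.sum(),ms.sum(),[ (np.round(v,4).tolist(),round(f,3)) for v,f in(fit([(t,mt)],B,v0),fit([(s,ms)],B,v0),fit([(t,mt),(s,ms)],B,v0))])
import pickle; pickle.dump(P,open("P.pkl","wb"))
E
```

```text
book 876.0 1104.0 [([0.5092, -0.1693, 0.0963], np.float64(0.081)), ([0.5096, -0.1719, 0.1025], np.float64(0.05)), ([0.5095, -0.1707, 0.0944], np.float64(0.149))]
pad 3995.0 5693.0 [([0.5149, 0.1522, 0.1957], np.float64(0.029)), ([0.5152, 0.1496, 0.1882], np.float64(0.022)), ([0.515, 0.1507, 0.194], np.float64(0.061))]
plinth 9086.0 9048.0 [([0.5036, -0.1623, 0.2653], np.float64(0.06)), ([0.502, -0.1611, 0.2688], np.float64(0.136)), ([0.503, -0.1609, 0.2685], np.float64(0.197))]
```

```bash
python3 - <<'E'
from h import *; import pickle
P=pickle.load(open("P.pkl","rb")); out=[]
for n,(a,b) in(("top",(274,190)),("scene",(240,145))):
    p=P[n]; w,h=(130,135) if n=="top" else (160,135)
    k=4; im=cv2.resize(p["color"][b:b+h,a:a+w,::-1],None,fx=k,fy=k,interpolation=3)[:,:400 if 0 else None]
    for B,v,c in((box(-.0475,.0475,-.03,.03,.096,.096)[::2],(.5095,-.1707,.098),(0,255,0)),(box(-.2,.085,-.1,.1,.045,.045)[::2],(.503,-.161,.267),(255,255,0)),(box(-.047,.047,-.032,.032,.045,.045)[::2],(.503,-.161,.267),(255,0,255))):
        u=(proj(p,place(B,v))-[a,b]+.5)*k; cv2.polylines(im,[cv2.convexHull(u.astype(np.int32))],1,c,1)
    out.append(im[:, :400] if 0 else im)
o=np.hstack(out); cv2.imwrite("pics/ov.png",cv2.resize(o,(800,int(o.shape[0]*800/o.shape[1])),interpolation=cv2.INTER_AREA))
E
```

```text
(no output)
```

View pics/ov.png

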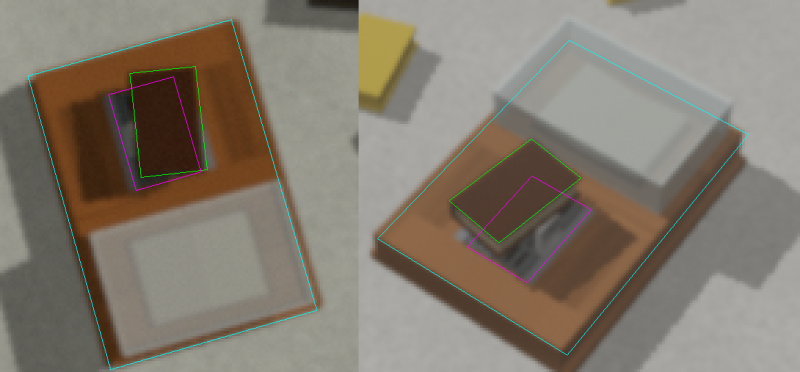

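The green outline shows the brown book confirmed on the catches (crop about (165,122)). The plinth outline is good to a few mm, and I'll refine it once the book is off.

```bash
cat > go.py <<'E'
import sys,numpy as np
from scipy.spatial.transform import Rotation as R
from workcell import status
s=status.read_state(); x,y,z,yaw=map(float,sys.argv[1:5])
r=R.from_rotvec(s["tcp_rot"]); M=r.as_matrix()
# desired: tool z down, tool y along world dir yaw+90deg (mod 180)
for k in(0,np.pi):
    a=yaw+np.pi/2+k; yy=np.array([np.cos(a),np.sin(a),0]); zz=np.array([0,0,-1.]); D=np.c_[np.cross(yy,zz),yy,zz]
    print("turn",np.round(np.degrees((r.inv()*R.from_matrix(D)).as_rotvec()),2),"shift after turn",np.round(D.T@(np.array([x,y,z])-s["tool_pos"]),4))
print("now",np.round(s["tool_pos"],4),"q",np.round(s["q"],3),"w",round(s["width"],3),"g",s["grip_force"],"F",np.round(s["wrist_force"],1),"t",s["time"])
print("shift in present axes",np.round(M.T@(np.array([x,y,z])-s["tool_pos"]),4))
E
python3 go.py .5095 -.1707 .17 .098
```

```text
turn [  0.    -0.   -21.64] shift after turn [-0.2414 -0.8471  0.0376]
turn [ -0.    -0.   158.36] shift after turn [0.2414 0.8471 0.0376]
now [0.1864 0.6487 0.2076] q [ 1.254  0.264  1.604  0.     1.274 -0.037] w 1.0 g 0.0 F [0.8 0.7 0. ] t 1.0
shift in present axes [-0.5368 -0.6984  0.0376]
```

>>> {"fn": "drive_tool", "kwargs": {
  "rows": [
    [0, 0, -7.16, 0, 0, 0, 1],
    [0, 0, -7.16, 0, 0, 0, 1],
    [0, 0, -7.16, 0, 0, 0, 1],
    [0, 0, -0.16, -0.011, -0.039, 0, 1],
    [0, 0, 0, -0.011, -0.039, 0, 1],
    [0, 0, 0, -0.011, -0.039, 0, 1],
    [0, 0, 0, -0.011, -0.039, 0, 1],
    [0, 0, 0, -0.011, -0.039, 0, 1]
  ]
}}

```text
time: 1.67
tool_pos: [0.2604, 0.4584, 0.2075]
tcp_rot: [-0.155, 3.137, 0.0]
wrist_force: [0.8, -1.4, 0.5]
width: 0.995
grip_force: 0.0
```

>>> {"fn": "drive_tool", "kwargs": {
  "rows": [
    [0, 0, 0, -0.011, -0.039, 0, 1],
    [0, 0, 0, -0.011, -0.039, 0, 1],
    [0, 0, 0, -0.011, -0.039, 0, 1],
    [0, 0, 0, -0.011, -0.039, 0, 1],
    [0, 0, 0, -0.011, -0.039, 0, 1],
    [0, 0, 0, -0.011, -0.039, 0, 1],
    [0, 0, 0, -0.011, -0.039, 0, 1],
    [0, 0, 0, -0.011, -0.039, 0, 1]
  ]
}}

```text
time: 2.33
tool_pos: [0.3785, 0.1564, 0.2081]
tcp_rot: [-0.154, 3.136, 0.001]
wrist_force: [0.4, 0.3, 0.5]
width: 1.003
grip_force: 0.0
```

>>> {"fn": "drive_tool", "kwargs": {
  "rows": [
    [0, 0, 0, -0.011, -0.039, 0, 1],
    [0, 0, 0, -0.011, -0.039, 0, 1],
    [0, 0, 0, -0.011, -0.039, 0, 1],
    [0, 0, 0, -0.011, -0.039, 0, 1],
    [0, 0, 0, -0.011, -0.039, 0, 1],
    [0, 0, 0, -0.011, -0.03, 0, 1],
    [0, 0, 0, 0, 0, 0, 1]
  ]
}}

```text
time: 2.92
tool_pos: [0.468, -0.0644, 0.2082]
tcp_rot: [-0.146, 3.136, -0.004]
wrist_force: [0.2, 0.6, -0.6]
width: 0.995
grip_force: 0.0
```

```bash
python3 go.py .5095 -.1707 .068 .098
```

```text
turn [-0.17  0.12 -0.29] shift after turn [-0.0309 -0.1099  0.1402]
turn [  0.19   0.26 179.71] shift after turn [0.0309 0.1099 0.1402]
now [ 0.468  -0.0644  0.2082] q [-1.880e-01 -1.290e-01  2.021e+00 -2.000e-03  1.247e+00 -1.851e+00] w 0.995 g 0.0 F [ 0.2  0.6 -0.6] t 2.9167
shift in present axes [-0.0311 -0.1093  0.1405]
```

>>> {"fn": "drive_tool", "kwargs": {
  "rows": [
    [0, 0, -0.3, -0.01, -0.0365, 0.01, 1],
    [0, 0, 0, -0.01, -0.0365, 0.01, 1],
    [0, 0, 0, -0.011, -0.0365, 0.01, 1],
    [0, 0, 0, 0, 0, 0, 1],
    [0, 0, 0, 0, 0, 0, 1]
  ]
}}

```text
time: 3.33
tool_pos: [0.5074, -0.1659, 0.1765]
tcp_rot: [0.158, -3.135, -0.002]
wrist_force: [-0.4, 0.5, 0.3]
width: 0.999
grip_force: 0.0
```

```bash
python3 go.py .5095 -.1707 .068 .098
```

```text
turn [ 0.08 -0.12  0.14] shift after turn [-0.0016 -0.005   0.1085]
turn [ 1.9000e-01  1.2000e-01 -1.7986e+02] shift after turn [0.0016 0.005  0.1085]
now [ 0.5074 -0.1659  0.1765] q [-0.363  0.021  1.938  0.     1.185 -2.034] w 0.999 g 0.0 F [-0.4  0.5  0.3] t 3.3333
shift in present axes [-0.0018 -0.0051  0.1085]
```

>>> {"fn": "drive_tool", "kwargs": {
  "rows": [
    [0, 0, 0, -0.0016, -0.005, 0.03, 1],
    [0, 0, 0, 0, 0, 0.03, 1],
    [0, 0, 0, 0, 0, 0.025, 1],
    [0, 0, 0, 0, 0, 0.015, 1],
    [0, 0, 0, 0, 0, 0.008, 1],
    [0, 0, 0, 0, 0, 0, 1],
    [0, 0, 0, 0, 0, 0, 1]
  ]
}}

```text
time: 3.92
tool_pos: [0.5102, -0.1691, 0.0703]
tcp_rot: [-0.164, 3.137, -0.0]
wrist_force: [0.0, 0.0, 0.4]
width: 0.998
grip_force: 0.0
```

```bash
python3 go.py .5095 -.1707 .068 .098; python3 - <<'E'
from h import *
im=[read_camera(n)["color"][:,:,::-1] for n in("top","scene")]
cv2.imwrite("pics/g1.png",np.hstack([cv2.resize(im[0][170:290,270:400],(400,369),interpolation=3),cv2.resize(im[1][130:260,230:371],(400,369),interpolation=3)]))
E
```

```text
turn [-0.    0.03  0.36] shift after turn [ 0.0008 -0.0015  0.0023]
turn [-5.0000e-02 -1.0000e-02 -1.7964e+02] shift after turn [-0.0008  0.0015  0.0023]
now [ 0.5102 -0.1691  0.0703] q [-0.367  0.133  2.031  0.     0.977 -2.042] w 0.998 g 0.0 F [0.  0.  0.4] t 3.9167
shift in present axes [ 0.0008 -0.0015  0.0023]
```

View pics/g1.png

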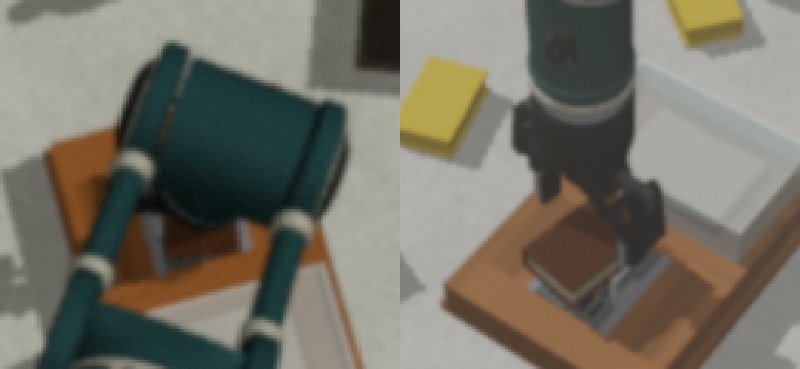

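The fingers straddle the book in the scene crop, around (545,200) and (640,220), with clearance over the base. Closing now.

>>> {"fn": "drive_tool", "kwargs": {
  "rows": [
    [0, 0, 0.3, 0.0008, -0.0015, 0.0015, 0.9],
    [0, 0, 0, 0, 0, 0, 0.5],
    [0, 0, 0, 0, 0, 0, 0.5],
    [0, 0, 0, 0, 0, 0, 0.5],
    [0, 0, 0, 0, 0, 0, 0.5],
    [0, 0, 0, 0, 0, 0, 0.5],
    [0, 0, 0, 0, 0, 0, 0.5]
  ],
  "force": 40
}}

```text
time: 4.6
tool_pos: [0.5109, -0.1722, 0.0704]
tcp_rot: [-0.153, 3.135, -0.002]
wrist_force: [-1.4, -0.0, 8.1]
width: 0.505
grip_force: 4.1
```

>>> {"fn": "drive_tool", "kwargs": {
  "rows": [
    [0, 0, 0, 0, 0, -0.004, 0.5],
    [0, 0, 0, 0, 0, -0.01, 0.5],
    [0, 0, 0, 0, 0, -0.02, 0.5],
    [0, 0, 0, 0, 0, -0.03, 0.5],
    [0, 0, 0, 0, 0, -0.02, 0.5],
    [0, 0, 0, 0, 0, 0, 0.5]
  ]
}}

```text
time: 5.1
tool_pos: [0.5128, -0.173, 0.1582]
tcp_rot: [-0.153, 3.129, -0.006]
wrist_force: [1.0, -0.2, 0.2]
width: 0.499
grip_force: 0.0
```

```bash
python3 go.py .515 .1505 .10 .19
```

```text
turn [-0.27  0.48 -5.28] shift after turn [-0.0633  0.3173  0.0582]
turn [  0.73   0.42 174.71] shift after turn [ 0.0633 -0.3173  0.0582]
now [ 0.5128 -0.173   0.1582] q [-0.371  0.042  1.952 -0.     1.138 -2.04 ] w 0.499 g 0.0 F [ 1.  -0.2  0.2] t 5.1
shift in present axes [-0.0333  0.322   0.0571]
```

```bash
python3 - <<'E'
from h import *
P=[read_camera(n) for n in("top","scene")]
im=[p["color"][:,:,::-1] for p in P]
for p in P: print([(round(d["score"],2),np.round(d["bbox"]).tolist()) for d in masks_of(p,"book")])
cv2.imwrite("pics/g2.png",np.hstack([cv2.resize(im[0][170:290,270:400],(400,369),interpolation=3),cv2.resize(im[1][130:260,230:371],(400,369),interpolation=3)]))
E
```

```text
[(0.96, [397.0, 336.0, 439.0, 375.0]), (0.88, [408.0, 222.0, 450.0, 266.0]), (0.85, [340.0, 112.0, 371.0, 151.0]), (0.66, [322.0, 233.0, 348.0, 252.0])]
[(0.96, [228.0, 150.0, 262.0, 187.0]), (0.93, [275.0, 199.0, 318.0, 239.0]), (0.61, [323.0, 114.0, 352.0, 146.0]), (0.58, [157.0, 262.0, 201.0, 298.0]), (0.31, [298.0, 383.0, 330.0, 416.0])]
```

View pics/g2.png

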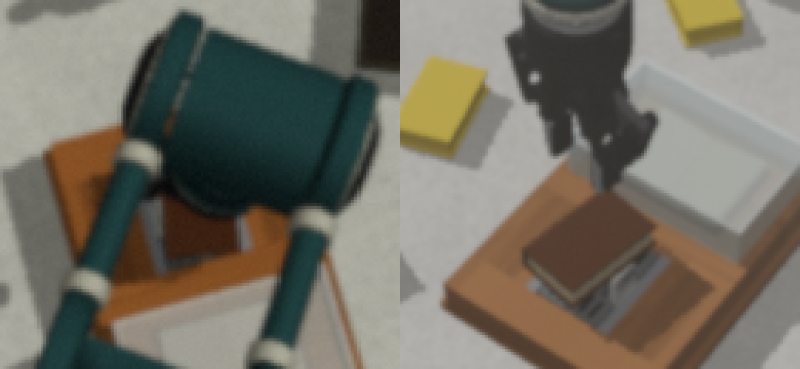

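```bash
python3 - <<'E'
from h import *
s=read_camera("scene"); L=masks_of(s,"book")
m=min(L,key=lambda d:abs(d["bbox"][0]-275)+abs(d["bbox"][1]-199))["mask"].astype(float)
for zz in(.071,.061,.051): print("book",zz,fit([(s,m)],[box(-.0475,.0475,-.03,.03,zz,zz+.025)],[.5095,-.1707,.098]))
# g1: right-hand crop coords of +y finger's tip for tip heights, tool yaw .103 at .5102,-.1691
for z in(.06,.07,.08,.09,.10):
    X=place(np.array([[dx,dy,z] for dx in(-.011,.011) for dy in(.0425,.057)]),(.5102,-.1691,.103))
    u=proj(s,X); print(z,np.round((u-[230,130])*[400/141,369/130]+[400,0]).tolist())
E
```

```text
book 0.071 (array([ 0.50934686, -0.17218694,  0.08484711]), np.float64(0.05131953197695527))
book 0.061 (array([ 0.50525206, -0.17813271,  0.08273158]), np.float64(0.05195488671716264))
book 0.051 (array([ 0.50112407, -0.1843421 ,  0.07450783]), np.float64(0.056342845645686035))
0.06 [[635.0, 286.0], [648.0, 296.0], [616.0, 301.0], [629.0, 312.0]]
0.07 [[635.0, 279.0], [648.0, 289.0], [616.0, 294.0], [629.0, 305.0]]
0.08 [[635.0, 272.0], [648.0, 282.0], [616.0, 287.0], [629.0, 298.0]]
0.09 [[635.0, 264.0], [648.0, 275.0], [616.0, 280.0], [629.0, 291.0]]
0.1 [[635.0, 257.0], [648.0, 268.0], [616.0, 273.0], [629.0, 283.0]]
```

```bash
python3 - <<'E'
import cv2,numpy as np
a=cv2.imread("pics/g1.png")[140:320,500:700]; b=cv2.imread("pics/g2.png")[140:320,500:700]
cv2.imwrite("pics/cmp.png",np.hstack([cv2.resize(x,(400,360),interpolation=2) for x in(a,b)]))
E
```

```text
(no output)
```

View pics/cmp.png

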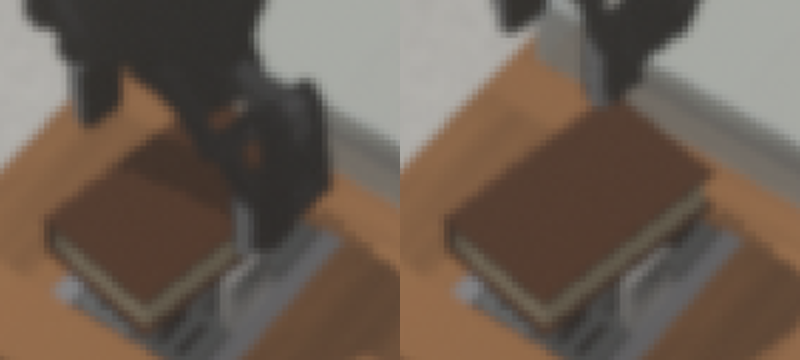

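The book hasn't moved. In g1 the open fingertip ends at about (620,265), which projects to z≈0.105, roughly 33 mm above the reported TCP. So the fingers closed over the book's top. I'll check the present tip height at half opening against this.

```bash
python3 - <<'E'
from h import *
st=status.read_state(); s=read_camera("scene"); x,y,z=st["tool_pos"]; print(x,y,z,st["width"])
for d in(0,.01,.02,.03):
    X=place(np.array([[dx,dy,z+d] for dx in(-.011,.011) for dy in(.021,.035)]),(x,y,.1))
    print(d,np.round((proj(s,X)-[230,130])*[400/141,369/130]+[400,0]).tolist())
E
```

```text
0.5080093521103303 -0.17110144709634692 0.15052951613782684 0.4995328468269981
0 [[616.0, 200.0], [629.0, 210.0], [596.0, 216.0], [609.0, 226.0]]
0.01 [[616.0, 192.0], [629.0, 202.0], [596.0, 208.0], [608.0, 218.0]]
0.02 [[616.0, 184.0], [629.0, 194.0], [595.0, 200.0], [608.0, 210.0]]
0.03 [[616.0, 175.0], [629.0, 185.0], [595.0, 191.0], [608.0, 202.0]]
```

>>> {"fn": "drive_tool", "kwargs": {
  "rows": [
    [0, 0, 0, 0, 0, 0, 1],
    [0, 0, 0, 0, 0, 0, 1],
    [0, 0, 0, 0, 0, 0, 1],
    [0, 0, 0, 0, 0, 0.035, 1],
    [0, 0, 0, 0, 0, 0.035, 1],
    [0, 0, 0, 0, 0, 0.018, 1],
    [0, 0, 0, 0, 0, 0.01, 1],
    [0, 0, 0, 0, 0, 0, 1]
  ]
}}

```text
time: 6.12
tool_pos: [0.5069, -0.1707, 0.0513]
tcp_rot: [0.153, -3.133, -0.003]
wrist_force: [-1.0, -0.1, -0.1]
width: 0.999
grip_force: 0.0
```

>>> {"fn": "drive_tool", "kwargs": {
  "rows": [
    [0, 0, 0, 0, 0, 0, 1],
    [0, 0, 0, 0, 0, 0, 1],
    [0, 0, 0, 0, 0, 0, 1]
  ]
}}

```text
time: 6.37
tool_pos: [0.511, -0.1722, 0.0562]
tcp_rot: [-0.154, 3.134, -0.002]
wrist_force: [0.2, 0.2, 0.1]
width: 1.0
grip_force: 0.0
```

```bash
python3 go.py .5095 -.1715 .050 .09; python3 - <<'E'
from h import *
st=status.read_state(); s=read_camera("scene"); x,y,z=st["tool_pos"]
a,b,k=270,170,8
im=cv2.resize(s["color"][b:b+75,a:a+90,::-1],None,fx=k,fy=k,interpolation=2)
# ladder: inner face (dy=.0425) edge dx=+.011, marks at z = .06...11
for i,zz in enumerate(np.arange(.06,.121,.01)):
    u=proj(s,place(np.array([[.011,.0425,zz],[-.011,.0425,zz]]),(x,y,.095))); q=((u-[a,b]+.5)*k).astype(int)
    cv2.line(im,tuple(map(int,q[0])),tuple(map(int,q[1])),(0,255,255),1); cv2.putText(im,f"{zz*1000:.0f}",tuple(map(int,q[1]+[3,3])),0,.4,(0,255,255),1)
cv2.imwrite("pics/lad.png",im)
E
```

```text
turn [-0.1   0.19  0.45] shift after turn [0.0015 0.0009 0.0062]
turn [-3.0000e-01 -1.5000e-01 -1.7955e+02] shift after turn [-0.0015 -0.0009  0.0062]
now [ 0.511  -0.1722  0.0562] q [-0.371  0.152  2.039 -0.     0.946 -2.04 ] w 1.0 g 0.0 F [0.2 0.2 0.1] t 6.3667
shift in present axes [0.0015 0.0009 0.0061]
```

View pics/lad.png

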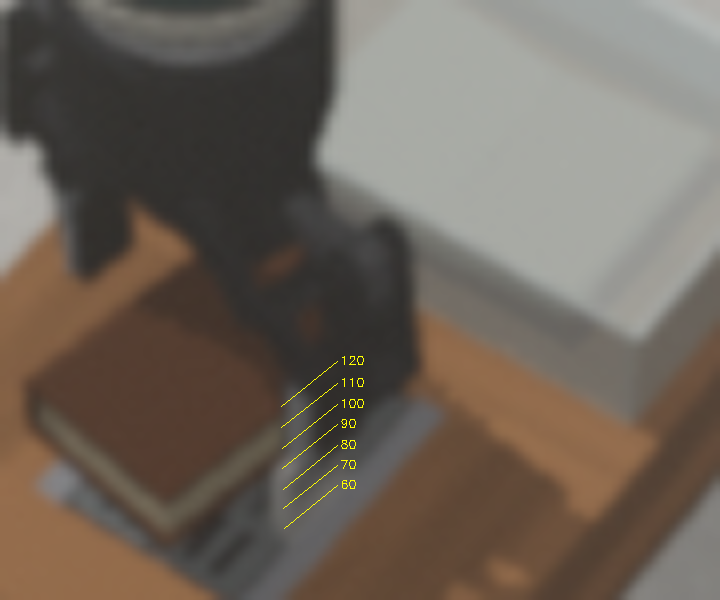

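```bash
python3 - <<'E'
from h import *
s=read_camera("scene"); x,y,z=status.read_state()["tool_pos"]; print(x,y,z)
for zz in(.06,.07,.08,.09,.1,.11):
  for sg in(1,-1):
    u=(proj(s,place(np.array([[dx,sg*dy,zz] for dx in(.011,-.011) for dy in(.0425,.057)]),(x,y,.095)))-[270,170]+.5)*8; print(zz,sg,u.astype(int).tolist())
m=cv2.cvtColor(s["color"],cv2.COLOR_RGB2GRAY)
print(m[205:236,300:318])
E
```

```text
0.5105939779843562 -0.17207613466009797 0.05579922222193609
0.06 1 [[285, 528], [320, 557], [339, 484], [374, 513]]
0.06 -1 [[87, 361], [55, 334], [141, 320], [109, 293]]
0.07 1 [[285, 508], [320, 538], [339, 465], [374, 494]]
0.07 -1 [[86, 341], [53, 313], [140, 300], [107, 273]]
0.08 1 [[284, 488], [320, 518], [339, 444], [374, 474]]
0.08 -1 [[84, 320], [51, 293], [138, 279], [105, 252]]
0.09 1 [[284, 468], [319, 498], [339, 424], [374, 453]]
0.09 -1 [[82, 299], [48, 272], [137, 258], [104, 231]]
0.1 1 [[283, 447], [319, 477], [339, 403], [375, 433]]
0.1 -1 [[80, 278], [46, 250], [135, 237], [102, 209]]
0.11 1 [[283, 426], [319, 456], [339, 382], [375, 412]]
0.11 -1 [[78, 257], [44, 229], [134, 215], [100, 188]]
[[ 49  52  54  53  51  50  48  49  49  52  48  48  48  49  50  53  58  60]
 [ 49  50  50  49  50  49  49  50  53  54  49  47  47  48  49  51  57  59]
 [ 48  49  50  49  49  49  49  50  53  53  49  47  47  47  48  50  55  55]
 [ 49  49  49  49  49  49  50  50  51  52  48  47  47  46  47  49  51  51]
 [ 48  49  48  50  49  50  50  53  54  53  49  47  47  46  47  47  48  49]
 
[... 1249 characters left out ...]
 69  75  75  78  84  93]
 [ 90  87  80  72  76  94 106  97  83  71  65  71  79  78  78  84  92  97]
 [ 87  76  65  66  90 112 112  91  77  73  73  81  87  85  86  92  97  98]
 [ 75  64  60  72  99 112 103  85  78  79  83  90  94  93  94  97  98  98]
 [ 64  63  64  76 100 104  92  81  81  84  91  97  99  97  98  98  98  94]
 [ 64  69  67  77  99 102  90  82  85  92  97 102 100  98  98  98  96  90]
 [ 69  69  65  75  98 101  92  88  92  96 101 103  99  99  98  96  90  85]
 [ 72  67  65  77  99 101  94  93  95 100 101  99  98  98  96  91  86  83]
 [ 74  70  70  81  96 101  96  96  97 101  99  99  98  96  91  86  83  82]
 [ 74  73  76  82  93  98  96  97 100  99  97  97  96  92  87  84  82  82]]
```

Both tips measure z≈0.10 at TCP 0.056: the +y tip corner is at (288,448) and the -y one at (85,278). I'll go lower and close in stages.

>>> {"fn": "drive_tool", "kwargs": {
  "rows": [
    [0, 0, 0, 0, 0, 0.008, 1],
    [0, 0, 0, 0, 0, 0, 1],
    [0, 0, 0, 0, 0, 0, 0.6],
    [0, 0, 0, 0, 0, 0, 0.6],
    [0, 0, 0, 0, 0, 0, 0.6],
    [0, 0, 0, 0, 0, 0, 0.6],
    [0, 0, 0, 0, 0, 0, 0.6],
    [0, 0, 0, 0, 0, 0, 0.6]
  ],
  "force": 30
}}

```text
time: 7.13
tool_pos: [0.5093, -0.1716, 0.0462]
tcp_rot: [-0.154, 3.138, -0.0]
wrist_force: [0.2, 0.2, 0.5]
width: 0.693
grip_force: 32.9
```

>>> {"fn": "drive_tool", "kwargs": {
  "rows": [
    [0, 0, 0, 0, 0, -0.004, 0.6],
    [0, 0, 0, 0, 0, -0.01, 0.6],
    [0, 0, 0, 0, 0, -0.02, 0.6],
    [0, 0, 0, 0, 0, -0.03, 0.6],
    [0, 0, 0, 0, 0, -0.025, 0.6],
    [0, 0, 0, 0, 0, 0, 0.6],
    [0, 0, 0, 0, 0, 0, 0.6],
    [0, 0, 0, 0, 0, 0, 0.6]
  ]
}}

```text
time: 7.8
tool_pos: [0.5086, -0.1714, 0.1347]
tcp_rot: [0.154, -3.137, -0.0]
wrist_force: [0.4, 0.0, -2.0]
width: 0.69
grip_force: 33.1
```

```bash
python3 go.py .515 .1505 .07 .19; python3 - <<'E'
from h import *
st=status.read_state(); s=read_camera("scene"); x,y,z=st["tool_pos"]
im=s["color"][:,:,::-1].copy()
u=proj(s,place(box(-.0475,.0475,-.03,.03,z+.025,z+.05),(x,y,.095)))
crop=cv2.resize(im[110:260,220:420],None,fx=4,fy=4,interpolation=2)
cv2.polylines(crop,[cv2.convexHull(((u-[220,110]+.5)*4).astype(np.int32))],1,(0,255,0),1); cv2.imwrite("pics/lift.png",crop)
E
```

```text
turn [ 0.02 -0.04 -5.28] shift after turn [-0.067   0.3149  0.0647]
turn [-6.0000e-02 -3.0000e-02  1.7472e+02] shift after turn [ 0.067  -0.3149  0.0647]
now [ 0.5086 -0.1714  0.1347] q [-0.371  0.062  1.977 -0.     1.103 -2.04 ] w 0.69 g 33.05132567882538 F [ 0.4  0.  -2. ] t 7.8
shift in present axes [-0.0378  0.3197  0.0648]
```

View pics/lift.png

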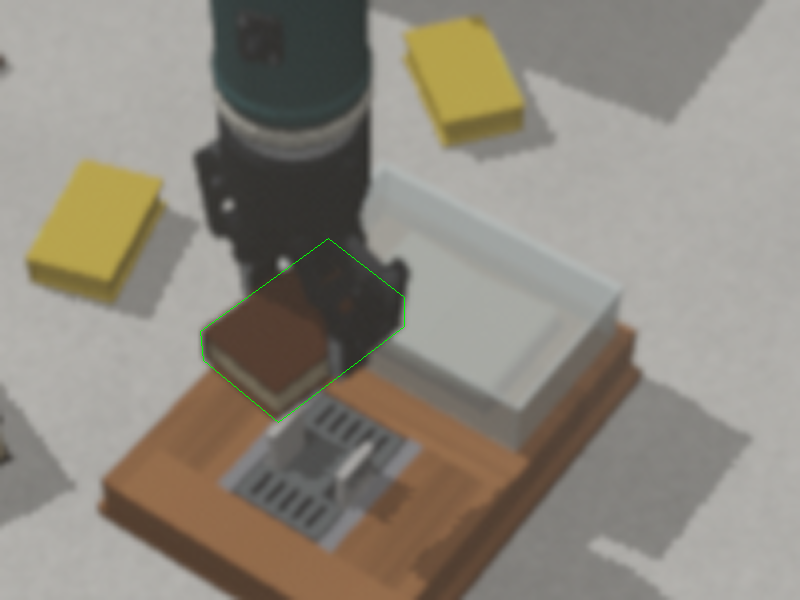

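The book is held level, and the predicted outline fits at crop (300,330). Both tabs, (287,430) and (352,470), and the cassette are now visible. Carrying it to the pad.

>>> {"fn": "drive_tool", "kwargs": {
  "rows": [
    [0, 0, -5.3, 0, 0, 0, 0.6],
    [0, 0, 0, -0.004, 0.02, 0, 0.6],
    [0, 0, 0, -0.008, 0.037, 0, 0.6],
    [0, 0, 0, -0.008, 0.037, 0, 0.6],
    [0, 0, 0, -0.008, 0.037, 0, 0.6],
    [0, 0, 0, -0.008, 0.037, 0, 0.6],
    [0, 0, 0, -0.008, 0.037, 0, 0.6],
    [0, 0, 0, -0.008, 0.037, 0, 0.6]
  ]
}}

```text
time: 8.52
tool_pos: [0.5125, 0.0775, 0.133]
tcp_rot: [0.298, -3.124, 0.0]
wrist_force: [0.3, -0.4, -1.5]
width: 0.697
grip_force: 33.2
```

>>> {"fn": "drive_tool", "kwargs": {
  "rows": [
    [0, 0, 0, -0.008, 0.037, 0.01, 0.6],
    [0, 0, 0, -0.007, 0.028, 0.02, 0.6],
    [0, 0, 0, 0, 0.008, 0.03, 0.6],
    [0, 0, 0, 0, 0, 0.03, 0.6],
    [0, 0, 0, 0, 0, 0.02, 0.6],
    [0, 0, 0, 0, 0, 0, 0.6],
    [0, 0, 0, 0, 0, 0, 0.6],
    [0, 0, 0, 0, 0, 0, 0.6]
  ]
}}

```text
time: 9.18
tool_pos: [0.5156, 0.1503, 0.0252]
tcp_rot: [0.298, -3.127, 0.0]
wrist_force: [0.6, 0.6, -0.5]
width: 0.696
grip_force: 33.5
```

```bash
python3 go.py .515 .1505 -.019 .19
```

```text
turn [-0.   -0.02  0.01] shift after turn [0.0005 0.0003 0.0442]
turn [ 2.0000e-02 -0.0000e+00 -1.7999e+02] shift after turn [-0.0005 -0.0003  0.0442]
now [0.5156 0.1503 0.0252] q [ 0.237  0.192  2.06  -0.     0.89  -1.524] w 0.696 g 33.50417733192444 F [ 0.6  0.6 -0.5] t 9.1833
shift in present axes [0.0005 0.0003 0.0442]
```

>>> {"fn": "drive_tool", "kwargs": {
  "rows": [
    [0, 0, 0, 0, 0, 0.015, 0.6],
    [0, 0, 0, 0, 0, 0.012, 0.6],
    [0, 0, 0, 0, 0, 0.007, 0.6],
    [0, 0, 0, 0, 0, 0.003, 0.6],
    [0, 0, 0, 0, 0, 0, 0.6],
    [0, 0, 0, 0, 0, 0, 0.6]
  ]
}}

```text
time: 9.68
tool_pos: [0.5156, 0.1504, -0.0117]
tcp_rot: [-0.298, 3.127, 0.0]
wrist_force: [0.2, -0.7, -2.1]
width: 0.694
grip_force: 33.6
```

>>> {"fn": "drive_tool", "kwargs": {
  "rows": [
    [0, 0, 0, 0, 0, 0.002, 0.6],
    [0, 0, 0, 0, 0, 0.001, 0.6],
    [0, 0, 0, 0, 0, 0, 0.6],
    [0, 0, 0, 0, 0, 0, 0.6]
  ]
}}

```text
time: 10.02
tool_pos: [0.5156, 0.1505, -0.0147]
tcp_rot: [-0.299, 3.127, 0.0]
wrist_force: [0.2, -0.1, -0.9]
width: 0.694
grip_force: 33.6
```

>>> {"fn": "drive_tool", "kwargs": {
  "rows": [
    [0, 0, 0, 0, 0, 0.0015, 0.6],
    [0, 0, 0, 0, 0, 0.0005, 0.6],
    [0, 0, 0, 0, 0, 0, 0.6],
    [0, 0, 0, 0, 0, 0, 0.6]
  ]
}}

```text
time: 10.35
tool_pos: [0.5154, 0.1504, -0.017]
tcp_rot: [0.299, -3.127, 0.0]
wrist_force: [0.6, -0.5, -1.3]
width: 0.699
grip_force: 33.6
```

>>> {"fn": "drive_tool", "kwargs": {
  "rows": [
    [0, 0, 0, 0, 0, 0.001, 0.6],
    [0, 0, 0, 0, 0, 0, 0.6],
    [0, 0, 0, 0, 0, 0, 0.6]
  ]
}}

```text
time: 10.6
tool_pos: [0.5153, 0.1504, -0.018]
tcp_rot: [0.299, -3.127, 0.0]
wrist_force: [0.3, -0.5, -2.8]
width: 0.695
grip_force: 33.6
```

>>> {"fn": "drive_tool", "kwargs": {
  "rows": [
    [0, 0, 0, 0, 0, 0.001, 0.6],
    [0, 0, 0, 0, 0, 0, 0.6],
    [0, 0, 0, 0, 0, 0, 0.6]
  ]
}}

```text
time: 10.85
tool_pos: [0.5156, 0.1505, -0.0188]
tcp_rot: [-0.299, 3.127, 0.0]
wrist_force: [-0.2, -0.8, -1.5]
width: 0.698
grip_force: 33.6
```

>>> {"fn": "drive_tool", "kwargs": {
  "rows": [
    [0, 0, 0, 0, 0, 0.001, 0.6],
    [0, 0, 0, 0, 0, 0, 0.6],
    [0, 0, 0, 0, 0, 0, 0.6]
  ]
}}

```text
time: 11.1
tool_pos: [0.5156, 0.1505, -0.0189]
tcp_rot: [-0.299, 3.127, -0.0]
wrist_force: [-3.1, -0.2, 7.4]
width: 0.698
grip_force: 34.6
```

Contact at 7 N, so I'll release and rise.

>>> {"fn": "drive_tool", "kwargs": {
  "rows": [
    [0, 0, 0, 0, 0, 0, 0.8],
    [0, 0, 0, 0, 0, 0, 1],
    [0, 0, 0, 0, 0, 0, 1],
    [0, 0, 0, 0, 0, 0, 1],
    [0, 0, 0, 0, 0, 0, 1]
  ]
}}

```text
time: 11.52
tool_pos: [0.5154, 0.1504, -0.02]
tcp_rot: [0.299, -3.127, 0.0]
wrist_force: [0.8, -0.2, -0.3]
width: 0.999
grip_force: 0.0
```

>>> {"fn": "drive_tool", "kwargs": {
  "rows": [
    [0, 0, 0, 0, 0, -0.01, 1],
    [0, 0, 0, 0, 0, -0.03, 1],
    [0, 0, 0, 0, 0, -0.04, 1],
    [0, 0, 0, 0, 0, -0.04, 1],
    [0, 0, 0, 0, 0, -0.03, 1],
    [0, 0, 0, 0, 0, 0, 1]
  ]
}}

```text
time: 12.02
tool_pos: [0.5211, 0.1519, 0.1392]
tcp_rot: [-0.297, 3.113, 0.003]
wrist_force: [1.5, 0.9, 0.4]
width: 0.999
grip_force: 0.0
```

```bash
python3 - <<'E'
from h import *
t,s=read_camera("top"),read_camera("scene")
PL=[box(-.2,.085,-.1,.1,.045,.045)]
def near(p,name,uv): return min(masks_of(p,name),key=lambda d:np.hypot((d["bbox"][0]+d["bbox"][2])/2-uv[0],(d["bbox"][1]+d["bbox"][3])/2-uv[1]))
for o in("book","cassette","tab_left"):
  for p in(t,s): print(o,[(round(d["score"],2),np.round(d["bbox"]).tolist()) for d in masks_of(p,o)])
print("book",fit([(s,near(s,"book",(387,330))["mask"].astype(float))],[box(-.0475,.0475,-.03,.03,.006,.031)],[.515,.15,.19]))
import pickle; pickle.dump({"t":t,"s":s},open("P2.pkl","wb"))
k=6
B={"bay":box(-.047,.047,-.032,.032,.045,.045)[::2],"pl":box(-.2,.085,-.1,.1,.045,.045)[::2],"tabs":np.array([[dx,dy,.071] for dy in(-.0285,-.0225,.0225,.0285) for dx in(-.015,.015)])}
out=[]
for p,a,b in((t,295,195),(s,255,180)):
    im=cv2.resize(p["color"][b:b+80,a:a+66,::-1],None,fx=k,fy=k,interpolation=2)
    for n,c in(("bay",(255,0,255)),("tabs",(0,255,0))):
        u=((proj(p,place(B[n],(.503,-.161,.267)))-[a,b]+.5)*k).astype(np.int32)
        if n=="tabs":
            for q in(u[:4],u[4:]): cv2.polylines(im,[cv2.convexHull(q)],1,c,1)
        else: cv2.polylines(im,[cv2.convexHull(u)],1,c,1)
    out.append(im)
cv2.imwrite("pics/cas.png",np.hstack(out))
E
```

```text
book [(0.89, [410.0, 227.0, 449.0, 265.0]), (0.84, [336.0, 114.0, 371.0, 149.0]), (0.71, [199.0, 227.0, 225.0, 255.0]), (0.62, [396.0, 336.0, 439.0, 372.0])]
book [(0.89, [227.0, 149.0, 263.0, 187.0]), (0.69, [156.0, 261.0, 203.0, 299.0]), (0.68, [364.0, 309.0, 409.0, 356.0]), (0.61, [320.0, 116.0, 352.0, 148.0])]
cassette [(0.95, [314.0, 219.0, 347.0, 260.0])]
cassette [(0.85, [281.0, 213.0, 321.0, 247.0])]
tab_left []
tab_left []
book (array([0.51546821, 0.14936341, 0.19939559]), np.float64(0.061130553755310735))
```

View pics/cas.png

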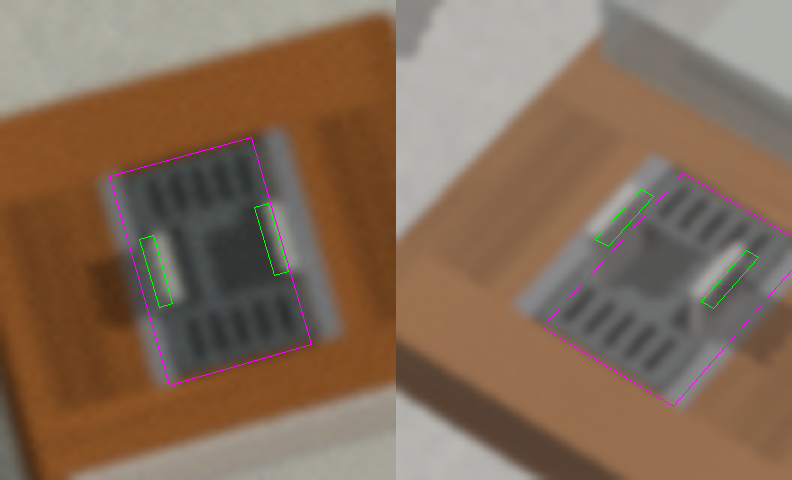

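```bash
python3 - <<'E'
from h import *; import pickle
from scipy.optimize import least_squares
P=pickle.load(open("P2.pkl","rb")); t,s=P["t"],P["s"]
m=lambda p,n:masks_of(p,n)
# tab-top centres picked at crop: (px,py) 6x, z of top .071
obs=[(t,295,195,(168,265),1),(t,295,195,(283,236),-1),(s,255,180,(620-396,203),-1),(s,255,180,(722-396,266),1)]
for sub in(obs[:2],obs[2:],obs):
    def f(v): return np.concatenate([proj(p,place(np.array([[0,sg*.0255,.0695]]),(v[0],v[1],.267)))[0]-(np.array(c)/6-.5+[a,b]) for p,a,b,c,sg in sub])
    r=least_squares(f,[.503,-.165]); print(r.x.round(4),r.fun.round(2))
# grey mask (strips+cassette) rect fit, low-saturation blob, 94 x 74ish at z .045
for p,roi in((t,(300,205,360,265)),(s,(270,200,335,250))):
    h=cv2.cvtColor(p["color"],cv2.COLOR_RGB2HSV); a,b,c,d=roi; g=np.zeros((480,640),np.uint8); g[b:d,a:c]=((h[b:d,a:c,1]<70))*255
    cn=max(cv2.findContours(g,0,1)[0],key=cv2.contourArea)[:,0]
    w=np.array([ray(p,u,.045)[:2] for u in cn]).astype(np.float32)*1000
    (c0,sz,an)=cv2.minAreaRect(w); print(np.round(c0,1),np.round(sz,1),an)
E
python3 go.py .503 -.166 .12 .267
```

```text
[ 0.5052 -0.1661] [-0.01  0.29  0.01 -0.29]
[ 0.5001 -0.1689] [-0.21  0.19  0.21 -0.19]
[ 0.5028 -0.1671] [ 0.4   1.23  0.43  0.65 -0.66  1.22 -0.22  0.86]
[ 504.5 -165.3] [91.5 83. ] 15.309788703918457
[ 503.8 -167.5] [94.6 85.7] 15.12114429473877
turn [-0.   -0.18 -4.39] shift after turn [ 0.0943 -0.302   0.0084]
turn [ -0.28   0.   175.61] shift after turn [-0.0943  0.302   0.0084]
now [0.5142 0.1502 0.1284] q [ 0.238  0.068  1.983  0.     1.094 -1.524] w 0.995 g 0.0 F [ 0.8 -0.4 -0.5] t 12.4667
shift in present axes [ 0.0708 -0.3083  0.0087]
```

The grey bay rectangle measures about 94×84 mm in both views, centred at (0.504, -0.1665) and turned 15.2°. The book lies on the pad at (0.515, 0.149). Now to the tabs.

>>> {"fn": "drive_tool", "kwargs": {
  "rows": [
    [0, 0, -4.4, 0, 0, 0, 1],
    [0, 0, 0, 0.008, -0.025, 0, 1],
    [0, 0, 0, 0.012, -0.038, 0, 1],
    [0, 0, 0, 0.012, -0.038, 0, 1],
    [0, 0, 0, 0.012, -0.038, 0, 1],
    [0, 0, 0, 0.012, -0.038, 0, 1],
    [0, 0, 0, 0.012, -0.038, 0, 1],
    [0, 0, 0, 0.012, -0.038, 0, 1]
  ]
}}

```text
time: 13.13
tool_pos: [0.5042, -0.1164, 0.1294]
tcp_rot: [0.419, -3.113, -0.001]
wrist_force: [1.1, -0.1, 0.4]
width: 1.0
grip_force: 0.0
```

>>> {"fn": "drive_tool", "kwargs": {
  "rows": [
    [0, 0, 0, 0.01, -0.034, 0, 1],
    [0, 0, 0, 0.005, -0.015, 0, 1],
    [0, 0, 0, 0, 0, 0, 1],
    [0, 0, 0, 0, 0, 0, 1],
    [0, 0, 0, 0, 0, 0, 1]
  ]
}}

```text
time: 13.55
tool_pos: [0.503, -0.1651, 0.1293]
tcp_rot: [0.418, -3.112, -0.002]
wrist_force: [-0.3, -0.2, -0.8]
width: 0.998
grip_force: 0.0
```

```bash
python3 go.py .504 -.1665 .030 .266
```

```text
turn [ 0.08 -0.06  0.06] shift after turn [-0.0006 -0.0016  0.0993]
turn [ 9.0000e-02  1.3000e-01 -1.7994e+02] shift after turn [0.0006 0.0016 0.0993]
now [ 0.503  -0.1651  0.1293] q [-3.650e-01  5.400e-02  1.996e+00  1.000e-03  1.093e+00 -2.203e+00] w 0.998 g 0.0 F [-0.3 -0.2 -0.8] t 13.55
shift in present axes [-0.0007 -0.0017  0.0993]
```

>>> {"fn": "drive_tool", "kwargs": {
  "rows": [
    [0, 0, 0, -0.0006, -0.0016, 0.03, 1],
    [0, 0, 0, 0, 0, 0.03, 1],
    [0, 0, 0, 0, 0, 0.02, 1],
    [0, 0, 0, 0, 0, 0.012, 1],
    [0, 0, 0, 0, 0, 0.007, 1],
    [0, 0, 0, 0, 0, 0, 1],
    [0, 0, 0, 0, 0, 0, 1]
  ]
}}

```text
time: 14.13
tool_pos: [0.5052, -0.1669, 0.0316]
tcp_rot: [-0.42, 3.113, -0.0]
wrist_force: [0.3, -0.5, 0.1]
width: 1.0
grip_force: 0.0
```

>>> {"fn": "drive_tool", "kwargs": {
  "rows": [
    [0, 0, 0, 0, 0, 0, 0.4],
    [0, 0, 0, 0, 0, 0, 0.4],
    [0, 0, 0, 0, 0, 0, 0.4],
    [0, 0, 0, 0, 0, 0, 0.4],
    [0, 0, 0, 0, 0, 0, 0.4],
    [0, 0, 0, 0, 0, 0, 0.4],
    [0, 0, 0, 0, 0, 0, 0.4],
    [0, 0, 0, 0, 0, 0, 0.4]
  ],
  "force": 25
}}

```text
time: 14.8
tool_pos: [0.5061, -0.1675, 0.0336]
tcp_rot: [-0.417, 3.111, -0.001]
wrist_force: [-2.2, 3.8, 9.3]
width: 0.435
grip_force: 25.3
```

>>> {"fn": "drive_tool", "kwargs": {
  "rows": [
    [0, 0, 0, 0, 0, 0, 0.4],
    [0, 0, 0, 0, 0, 0, 0.4]
  ]
}}

```text
time: 14.97
tool_pos: [0.5062, -0.1675, 0.0336]
tcp_rot: [-0.417, 3.111, -0.001]
wrist_force: [-2.0, 2.8, 9.1]
width: 0.43
grip_force: 25.3
```

```bash
python3 - <<'E'
from h import *
s=read_camera("scene"); print(status.read_state()["width"])
cv2.imwrite("pics/pinch.png",cv2.resize(s["color"][165:265,235:360,::-1],None,fx=6,fy=6,interpolation=2))
E
```

```text
0.4315192257176035
```

View pics/pinch.png

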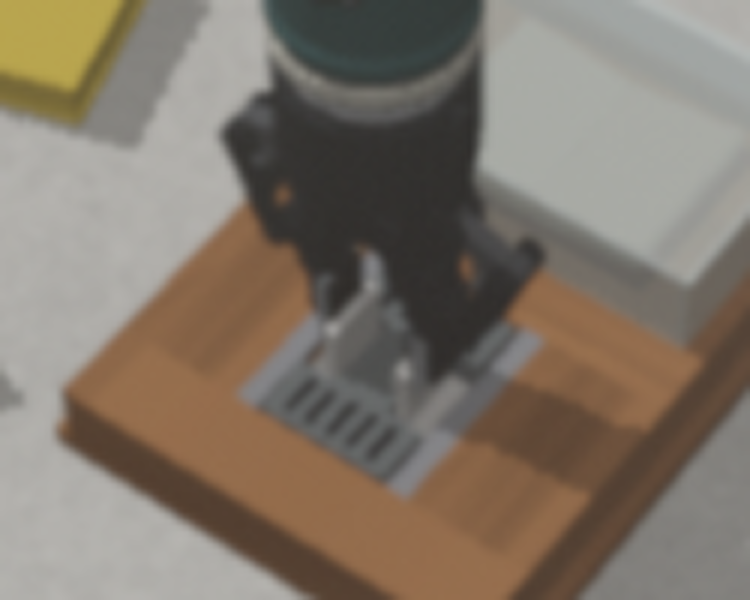

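Both tabs are pinched, at (350,340) and (405,380), but rather high up. I'll reopen, go 4 mm lower and pinch again.

>>> {"fn": "drive_tool", "kwargs": {
  "rows": [
    [0, 0, 0, 0, 0, 0, 1],
    [0, 0, 0, 0, 0, 0, 1],
    [0, 0, 0, 0, 0, 0, 1],
    [0, 0, 0, 0, 0, 0, 1],
    [0, 0, 0, 0, 0, 0.002, 1],
    [0, 0, 0, 0, 0, 0.002, 1],
    [0, 0, 0, 0, 0, 0, 1]
  ]
}}

```text
time: 15.6
tool_pos: [0.5041, -0.1672, 0.0265]
tcp_rot: [0.418, -3.113, -0.001]
wrist_force: [0.3, 0.7, -0.2]
width: 0.999
grip_force: 0.0
```

```bash
python3 go.py .504 -.1665 .026 .266
```

```text
turn [ 0.03 -0.05  0.07] shift after turn [-0.0001  0.0007  0.0005]
turn [ 7.0000e-02  5.0000e-02 -1.7993e+02] shift after turn [ 0.0001 -0.0007  0.0005]
now [ 0.5041 -0.1672  0.0265] q [-0.367  0.18   2.071 -0.     0.891 -2.205] w 0.999 g 0.0 F [ 0.3  0.7 -0.2] t 15.6
shift in present axes [-0.0001  0.0007  0.0005]
```

>>> {"fn": "drive_tool", "kwargs": {
  "rows": [
    [0, 0, 0, 0, 0.0007, 0, 0.6],
    [0, 0, 0, 0, 0, 0, 0.5],
    [0, 0, 0, 0, 0, 0, 0.4],
    [0, 0, 0, 0, 0, 0, 0.4],
    [0, 0, 0, 0, 0, 0, 0.4],
    [0, 0, 0, 0, 0, 0, 0.4],
    [0, 0, 0, 0, 0, 0, 0.4],
    [0, 0, 0, 0, 0, 0, 0.4]
  ],
  "force": 28
}}

```text
time: 16.27
tool_pos: [0.5055, -0.167, 0.0286]
tcp_rot: [-0.418, 3.112, -0.002]
wrist_force: [-2.0, -0.4, 8.0]
width: 0.433
grip_force: 28.5
```

>>> {"fn": "drive_tool", "kwargs": {
  "rows": [
    [0, 0, 0, 0, 0, 0, 0.4],
    [0, 0, 0, 0, 0, 0, 0.4]
  ]
}}

```text
time: 16.43
tool_pos: [0.5054, -0.167, 0.0286]
tcp_rot: [-0.418, 3.112, -0.002]
wrist_force: [-1.9, -0.9, 7.6]
width: 0.432
grip_force: 28.5
```

Same stop width at 0.43, so both catches are fully in. Lifting slowly.

>>> {"fn": "drive_tool", "kwargs": {
  "rows": [
    [0, 0, 0, 0, 0, -0.003, 0.4],
    [0, 0, 0, 0, 0, -0.003, 0.4],
    [0, 0, 0, 0, 0, -0.004, 0.4],
    [0, 0, 0, 0, 0, 0, 0.4],
    [0, 0, 0, 0, 0, 0, 0.4]
  ]
}}

```text
time: 16.85
tool_pos: [0.5044, -0.1667, 0.0372]
tcp_rot: [-0.418, 3.113, -0.0]
wrist_force: [0.4, -0.1, -3.3]
width: 0.429
grip_force: 28.4
```

Carrying 3.3 N, so the cassette is free. It needs about 131 mm more.

>>> {"fn": "drive_tool", "kwargs": {
  "rows": [
    [0, 0, 0, 0, 0, -0.008, 0.4],
    [0, 0, 0, 0, 0, -0.012, 0.4],
    [0, 0, 0, 0, 0, -0.012, 0.4],
    [0, 0, 0, 0, 0, -0.014, 0.4],
    [0, 0, 0, 0, 0, -0.014, 0.4],
    [0, 0, 0, 0, 0, -0.014, 0.4],
    [0, 0, 0, 0, 0, -0.014, 0.4],
    [0, 0, 0, 0, 0, -0.014, 0.4]
  ]
}}

```text
time: 17.52
tool_pos: [0.5037, -0.1668, 0.141]
tcp_rot: [0.419, -3.113, 0.001]
wrist_force: [0.3, -0.2, -3.3]
width: 0.426
grip_force: 28.7
```

>>> {"fn": "drive_tool", "kwargs": {
  "rows": [
    [0, 0, 0, 0, 0, -0.014, 0.4],
    [0, 0, 0, 0, 0, -0.01, 0.4],
    [0, 0, 0, 0, 0, -0.005, 0.4],
    [0, 0, 0, 0, 0, 0, 0.4],
    [0, 0, 0, 0, 0, 0, 0.4],
    [0, 0, 0, 0, 0, 0, 0.4],
    [0, 0, 0, 0, 0, 0, 0.4]
  ]
}}

```text
time: 18.1
tool_pos: [0.5034, -0.1663, 0.1669]
tcp_rot: [0.418, -3.112, -0.002]
wrist_force: [-0.2, 1.2, -3.0]
width: 0.428
grip_force: 28.7
```

```bash
python3 go.py .504 -.1665 .1686 .266; python3 - <<'E'
from h import *
s=read_camera("scene"); k=3
im=cv2.resize(s["color"][100:300,220:440,::-1],None,fx=k,fy=k,interpolation=2)
u=proj(s,place(box(-.045,.045,-.03,.03,.145,.185),(.504,-.1665,.266)))
cv2.polylines(im,[cv2.convexHull(((u-[220,100]+.5)*k).astype(np.int32))],1,(0,255,0),1); cv2.imwrite("pics/end.png",im)
p=status.read_state(); print(p["tool_pos"])
t=read_camera("top")
L=masks_of(s,"book"); m=min(L,key=lambda d:abs(d["bbox"][0]-364)+abs(d["bbox"][1]-309))
print(m["bbox"],fit([(s,m["mask"].astype(float))],[box(-.0475,.0475,-.03,.03,.006,.031)],[.515,.15,.19]))
E
```

```text
turn [ 0.08 -0.11  0.07] shift after turn [-0.0005 -0.0003 -0.0017]
turn [ 1.7000e-01  1.2000e-01 -1.7993e+02] shift after turn [ 0.0005  0.0003 -0.0017]
now [ 0.5034 -0.1663  0.1669] q [-0.366  0.022  1.956 -0.     1.166 -2.204] w 0.428 g 28.693187534809113 F [-0.2  1.2 -3. ] t 18.1
shift in present axes [-0.0005 -0.0003 -0.0017]
[ 0.50351971 -0.16635358  0.1669259 ]
[365.4, 307.1, 407.4, 354.2] (array([0.51632638, 0.14984569, 0.19504135]), np.float64(0.03746646608283788))
```

View pics/end.png

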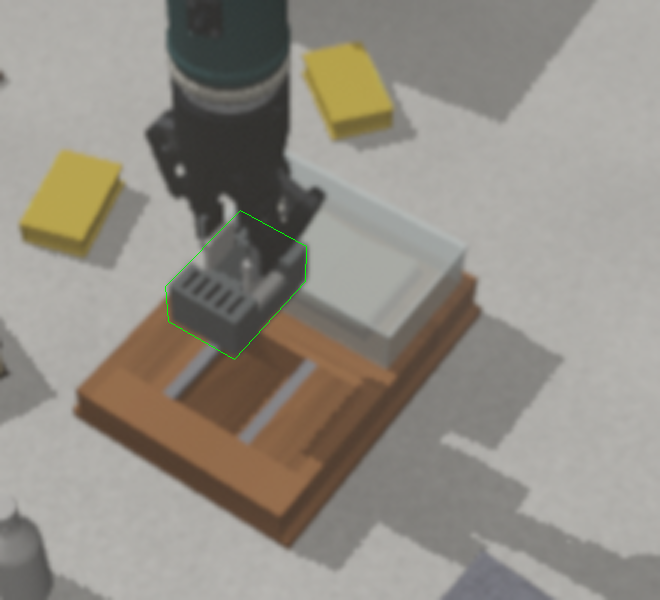

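The cassette hangs upright at (237,290), out of its empty bay. It fits the outline drawn for an underside at z = 0.145, which is 10 cm above the base. The book lies flat on the pad, so I'm handing in.

```bash
python3 -c "
from workcell import workorder,status
print(abs(status.read_state()['joint_vel']).max() if hasattr(status.read_state()['joint_vel'],'max') else status.read_state()['joint_vel']); print(workorder.finish_job())"
```

```text
0.007490447867635998
the job is handed in; nothing more can be done
None
```

The book is lying flat on the grey pad, released, and the cassette is held upright by its pinched catches with its underside about 10 cm above the base; the job was handed in after about 18 s of robot time, and no verdict came back.

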